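Refit the keyhole gear cover on the beading machine's gear case

TASK

Refit the loose sheet-metal cover on the green gear case: lower it so that the two screw heads come up through the wide ends of its keyholes, then slide it along until it is fully home and the red spring catch pops up through its hole and locks it. Go gently, never forcing the cover against the case or its screws, leave everything else on the bench where it is, and let go of the cover when it is locked.

Things in the scene. Friction and masses are not known exactly. Their poses are not given: they have to be found in the camera images.
- cover_grip (a point): Middle of the black bridge handle of the loose sheet-metal cover (0.4 kg), over the plate's centre, 32 mm above its underside; axes = cover axes, z up. Plate 116 mm (x) by 170 mm (y), 5 mm thick. Handle bar 12 mm thick (x), 50 mm long (y), 24 to 42 mm above the underside: pinch it across its thickness from above. The cover starts flat on the bench, right way up.
- keyhole_l (a point): Keyhole at y = +60 mm of the cover: this point is the centre of its wide end (22 mm across, at x = +12 mm), at the underside. From it an 11 mm wide slot runs towards the cover's -x and ends at x = -16 mm, so a screw that is fully home is centred at x = -12 mm. 3 mm play round a head in the wide end, 1.5 mm each side of a shank in the slot.
- keyhole_r (a point): The same keyhole at y = -60 mm of the cover: centre of its wide end, at the underside.
- catch_hole (a point): Centre, at the underside, of the cover's hole for the catch: 12 mm (x) by 13 mm (y), at x = -12, y = -38 mm of the cover.
- case: Green gear case fixed to the bench; origin at the centre of its underside, z up. Foot 170 x 220 mm (x, y), body 150 x 200 mm, flat top 60 mm up, open over the gears on its +x half. Cover and case axes go x to x, y to y. The cover slides towards the case's +x. More than 60 N between the cover and the case with its screws and catch counts as forcing.
- case_top (a point): Centre of the case top. A flush steel strip across it carries two brass screws at y = -60 and +60 mm: shank 8 mm, head 16 mm across, its underside 7.5 mm and its top 12.5 mm above the case top. The strip is clamped at an unmeasured place: the screw line lies anywhere from 14 mm to -x up to 14 mm to +x of this point; feel for it or look. It does not shift in use.
- case_slide (a point): Middle of the +x edge of the case top (75 mm from the centre): the side towards which the cover slides. Its plate centre drops on 12 mm to -x of the screw line, the plate then flat on the case top, and slides 24 mm to 12 mm on the +x side, where the slots end on the shanks; about 2 mm short of that the catch comes free. 2.5 mm play under the heads.
- catch (a joint): Red spring catch pin, 8 mm across, on the screw line at y = -38 mm of the case. Value = how far it is pressed down (m): 0 = up, 8 mm above the case top; 0.008 = flush, as when the cover lies on it. 0.7 N to start, 1.7 N when flush. It springs back to 0 through the catch hole when the cover is home, and locks it.
- screwdriver_grip (a point): Bystander: screwdriver lying on the bench between the two sides; point on its handle.
- mallet: Bystander: wooden mallet, head 60 mm across, 110 mm long, lying; origin under its head.
- roller0: Bystander: grooved steel forming roller, 52 mm across, 32 mm high; origin under its centre.
- roller1: Bystander: second grooved steel forming roller, same size.
- oilcan: Bystander: red can with a brass cap, 56 mm across, 130 mm high; origin under its centre.
- wrench_grip (a point): Bystander: wrench lying on the bench; point on its handle.
There are look-alikes about, which are no part of the job. Of the things like the part that bears cover_grip, leave any that is purple; of the rest the smaller one is meant.

How it is judged (in metres and radians):
On the way:
1. the cover lies down over both screw heads, in the wide ends, pressing the catch down (z of cover_grip in the frame of case below 0.096 m and x of cover_grip in the frame of case between -0.032 and 0.008 m and value of joint catch above 0.004 m), for 0.1 s.
At the end, for the whole second after the job is handed in: Cover flat on the case top under the screw heads (grip point 89 to 96 mm above its foot, tilt under 0.06 rad), in line with the case (6 mm in y, 0.1 rad), 6 mm to -x up to 30 mm to +x of the case's centre, the red catch up through its hole (pressed under 2 mm), at rest (value of joint catch below 0.002 m and z of cover_grip in the frame of case between 0.089 and 0.096 m and x of cover_grip in the frame of case between -0.006 and 0.03 m and y of cover_grip in the frame of case between -0.006 and 0.006 m and angle between the x axis of cover_grip and the x axis of case, either way round below 0.1 rad and angle between cover_grip's own z axis and vertical below 0.06 rad and linear speed of cover below 0.02 m/s); the robot touches nothing.
It fails at once if the cover is forced against the case, its screws or its catch with more than 60 N (contact force between cover and case above 60 N).
It fails at once if a bystander is moved by more than 30 mm (distance of any of screwdriver_grip, mallet, roller0, roller1, oilcan, wrench_grip from where it was at the start of the episode above 0.03 m).
It also fails if it takes over 64 s, if anything falls off the work surface, if the arm or the gripper's body presses on something with over 40 N, if the wrist force passes 120 N, or if a joint passes its speed limit or range.

ROBOT

A 6-joint arm with a two-finger parallel gripper is mounted at the origin on the work surface. World frame = base frame: x ahead of the robot, y to its left, z up, the work surface at z = 0. Lengths are in mm, angles in rad, forces in N, time in s.
With the tool pointing down it reaches from about 350 to 975 mm from the base axis. Payload 7.1 kg.
Tool frame: the origin (TCP) lies at the centre of the arm's flange, where the gripper is bolted on; the fingertips stand 182 mm ahead of it and the grasp point (between the pads) lies 163 mm ahead of it; z points along the fingers, y is the line along which they close (so a half turn about z gives the same grasp; the last joint's range is limited). The gripper opens to 88 mm and grips with 3 to 60 N. Pads are 20 mm wide; open, the fingers measure 115 mm over their backs; the gripper's body (75 mm by 178 mm) begins 61 mm behind the grasp point.
Start: joints at [-1.202, 0.423, 1.63, -0, 1.089, -0.019], TCP at [236.362, -578.567, 404.675] pointing down, gripper open.
Joint ranges: [-3, 3], [-0.9, 2.11], [0.09, 2.58], [-1.31, 4.45], [0.11, 2.69], [-2.54, 2.54]. Speed limits (rad/s): [2.39, 2.39, 3.01, 3.14, 3.14, 3.14].

INTERFACE

Orientations are given as a rotation vector (axis times angle).
In Python, from workcell import readout, get_image, ctrl gives the robot as it stands.
- The arm moves only by the tool step_arm, never from a script. Its argument "targets" is a list that holds one entry, the list of rows, each a list of 7 numbers: the shift along the world's x, y, z as a fraction of full scale, then the turn, a rotation vector about the world's x, y, z as a fraction of full scale, then the opening, from 0 (shut) to 1 (fully open). In form: [[[dx, dy, dz, wx, wy, wz, claw], ...]]. A call has exactly 5 rows; each row shifts and turns the commanded pose from where the row before left it; what a row does not reach is not made up. Full scale, the value 1, is 0.05 m for a shift and 4 degrees for a turn. A row lasts 1/8 s, in which the tool goes at most 62.5 mm and 10.7 degrees, less where a joint would pass 70% of its speed; a pose out of reach is approached as far as the arm can. A call with a number of a shift or a turn outside -1 to 1 is refused whole. A call with a gripper value outside its range is refused whole. The fingers move at their own pace and stop on an object; the grip force is fixed at half the most. Time passes only in rows, so rows that do not move let the fingers close, or fill a call up. It gives the time, the measured TCP pose, the force, the opening and the grip force at its end, in the units of the state.
- readout.get_obs(): the state, without advancing time (a new reading comes with each control period).
- get_image(name): name is "side" or "top"; returns a dict with "pixels" (480x640x3 uint8, red, green, blue), "intrinsics" (3x3 intrinsics, pixels), "extrinsics" (4x4, takes a point from world to camera coordinates). Camera axes: x right, y down, z forward; pixel columns grow to the right and rows downward; lengths in mm; the calibration is good to about 2 mm. A picture is of the moment at which its call begins. There is no depth.
- ctrl.close_job(): hands the job in; it is judged then, once.
The state is a dict: "t": time; "qpos": joint angles; "qvel": joint speeds; "joint_torque": joint torques, N m; "ee_pos": TCP position; "orientation": TCP orientation; "ft_force": force on the tool from outside, world axes, zero at the start; "moment": the same for the moment, N m; "width": finger opening in mm; "grasp_force": force on a finger pad.
Only numpy, scipy, OpenCV 4.12 (cv2) and the standard library are available. Lean on these libraries where they do the work, as an engineer would, in place of code of your own. Each camera call takes 0.05 s, during which the arm holds its last target. There are 200 camera calls.

## Working session

There is one attempt and no reset: what is moved stays moved. The work goes in short steps, Python scripts to look and compute and a tool call to move; the robot and the scene stay as the last step left them, time stands still between calls to the robot, and variables do not carry over. Pictures are saved under pics/ and viewed, at most 10 in all, crops included, and the job is handed in when it is done.

Besides the shell and the picture viewer there is one more tool, called after "Request:" as a command line: name --argument value ..., lists and objects as JSON in quotes. step_arm: Moves the arm, as the interface text tells. Shift numbers are shares of 0.05 m and turn numbers shares of 4 degrees, none past 1 either way. Its arguments: {"type":"object","properties":{"targets":{"type":"array"}},"required":["targets"]}

```bash
mkdir -p pics
python3 - <<'E'
from workcell import readout,get_image
import cv2,numpy as np
for n in("top","side"):
    d=get_image(n);cv2.imwrite(f"pics/{n}0.png",d["pixels"][:,:,::-1]);print(n,np.round(d["intrinsics"],1).tolist(),np.round(d["extrinsics"],3).tolist())
print(readout.get_obs())
E
```

```text
top [[531.8, 0.0, 314.4], [0.0, 531.8, 239.0], [0.0, 0.0, 1.0]] [[-0.001, -1.0, -0.01, 18.243], [-0.997, 0.002, -0.082, 534.775], [0.082, 0.01, -0.997, 1323.788], [0.0, 0.0, 0.0, 1.0]]
side [[462.5, 0.0, 323.6], [0.0, 462.5, 247.6], [0.0, 0.0, 1.0]] [[-0.949, -0.315, -0.008, 495.695], [-0.211, 0.655, -0.726, 167.251], [0.234, -0.687, -0.688, 1050.198], [0.0, 0.0, 0.0, 1.0]]
{'t': 0.1, 'qpos': array([-1.20198201e+00,  4.23701857e-01,  1.63061464e+00, -2.27979260e-05,
        1.08860803e+00, -1.89886131e-02]), 'qvel': array([-0.00169322, -0.00222678, -0.00118337,  0.00036126, -0.00047491,
        0.00081237]), 'joint_torque': array([ 1.81183377e-04, -5.45615029e+01, -2.74325699e+01,  6.45494903e-02,
        1.87718763e-02, -2.91656261e-05]), 'ee_pos': array([ 236.28076935, -578.33321464,  404.01791764]), 'orientation': array([-3.08143225e+00, -6.05113675e-01,  3.95142700e-04]), 'ft_force': array([ 0.78179154,  0.28739297, -0.8904813 ]), 'moment': array([-0.02890094, -0.00993268,  0.00083514]), 'grasp_force': 0.0, 'width': 87.66994996535773}
```

View pics/top0.png

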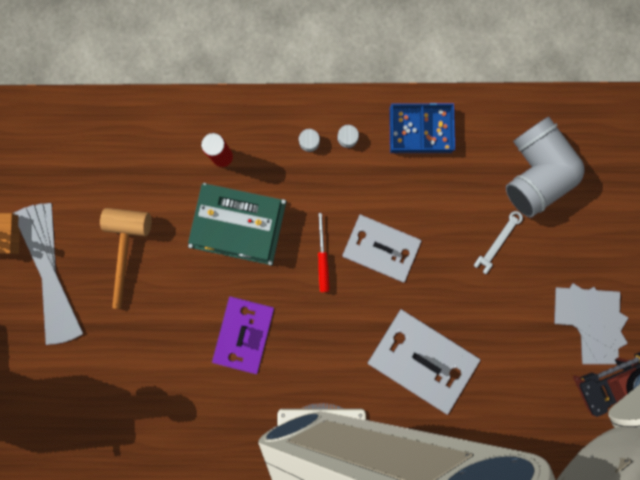

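View pics/side0.png

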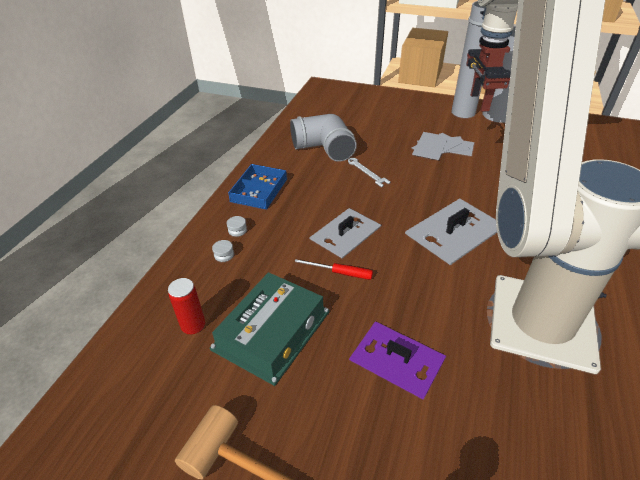

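The top view shows the small grey cover (the one meant) near (382,248), a larger grey look-alike near (424,361), and a purple one at (243,335). The case is at (238,224), with its gear opening towards the image top. Next I'll zoom in.

Run:
```python
import cv2,numpy as np
t=cv2.imread("pics/top0.png");s=cv2.imread("pics/side0.png")
f=lambda a,x,y:cv2.resize(a[y:y+100,x:x+130],(400,300),interpolation=cv2.INTER_CUBIC)
cv2.imwrite("pics/z0.png",np.vstack([np.hstack([f(t,317,200),f(t,175,175)]),np.hstack([f(s,280,185),f(s,205,270)])]))
```

```text
(no output)
```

View pics/z0.png

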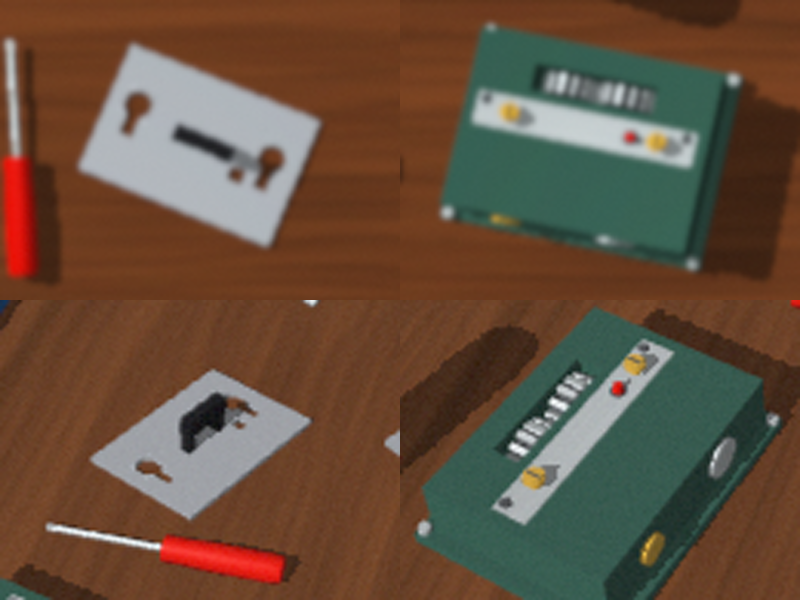

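The crops show that the cover's +x (wide ends) points up in the image and its catch hole is at the right. Case screws are at about (211,212) and (258,222), with the red pin at (250,221). The cover yaw is about -24° and the case about -12°. Next I'll measure precisely.

```bash
cat > h.py <<'E'
from workcell import readout,get_image
import cv2,numpy as np
def cast(d,uv,z):
    K,E=np.array(d["intrinsics"]),np.array(d["extrinsics"]);R,t=E[:3,:3],E[:3,3]
    c=-R.T@t; r=R.T@np.linalg.inv(K)@np.array([uv[0],uv[1],1.]); return c+r*(z-c[2])/r[2]
def blobs(m,x0,y0,x1,y1,amin):
    k=np.zeros_like(m);k[y0:y1,x0:x1]=m[y0:y1,x0:x1]
    cs,_=cv2.findContours(k,cv2.RETR_EXTERNAL,cv2.CHAIN_APPROX_NONE)
    return sorted([c for c in cs if cv2.contourArea(c)>=amin],key=cv2.contourArea)[::-1]
def world(d,c,z): return np.array([cast(d,p,z)[:2] for p in c.reshape(-1,2)],np.float32)
def hsv(d): return cv2.cvtColor(d["pixels"],cv2.COLOR_RGB2HSV)
E
python3 - <<'E'
from h import *
R={"top":dict(cov=(335,205,430,290),case=(180,175,295,275)),"side":dict(cov=(300,200,390,260),case=(205,265,335,385))}
for n in R:
    d=get_image(n);h=hsv(d);print(n)
    g=cv2.inRange(h,(0,0,120),(180,60,255))
    c=blobs(g,*R[n]["cov"],300)[0]; r=cv2.minAreaRect(world(d,cv2.convexHull(c),5));print("plate",np.round(r[0],1),np.round(r[1],1),round(r[2],2))
    b=cv2.inRange(h,(0,0,0),(180,255,45))
    for c in blobs(b,*R[n]["cov"],20):
        w=world(d,c,42);r=cv2.minAreaRect(w);print("handle@42",np.round(r[0],1),np.round(r[1],1),round(r[2],1))
    y=cv2.inRange(h,(15,130,120),(32,255,255))
    for c in blobs(y,*R[n]["case"],3):
        w=world(d,c,72.5);print("gold",np.round(cv2.minEnclosingCircle(w)[0],1),np.round(w.mean(0),1),cv2.contourArea(c),c.mean((0,1)))
    rd=cv2.inRange(h,(0,180,110),(8,255,255))|cv2.inRange(h,(172,180,110),(180,255,255))
    for c in blobs(rd,*R[n]["case"],1): print("red@68",np.round(world(d,c,68).mean(0),1),cv2.contourArea(c),c.mean((0,1)))
    st=blobs(g,*R[n]["case"],100)
    for c in st: r=cv2.minAreaRect(world(d,c,60));print("strip",np.round(r[0],1),np.round(r[1],1),round(r[2],2))
    gr=cv2.inRange(h,(65,60,65),(95,255,255))
    c=blobs(gr,*R[n]["case"],500)[0];p=cv2.approxPolyDP(cv2.convexHull(c),4,True).reshape(-1,2)
    for q in p: print("corner",q,np.round(cast(d,q,60)[:2],1))
E
```

```text
top
plate [ 513.3 -153. ] [172.1 118.6] 66.94
gold [597.4 272.8] [597.6 272.4] 11.5 [210.18181818 211.90909091]
gold [572.5 154.8] [572.7 154.9] 11.0 [258.         221.91666667]
strip [585.7 214.5] [184.1  32.9] 77.78
corner [202 185] [666.7 296.4]
corner [280 200] [628.6 102.2]
corner [266 262] [475.2 135.9]
corner [189 242] [524.7 326.1]
side
plate [ 511.2 -154.3] [174.  116.4] 67.02
handle@42 [ 505.9 -136. ] [74.3 30.6] 67.4
gold [595.5 272.7] [595.8 271.8] 26.0 [247.95 328.6 ]
gold [569.7 155.7] [570.2 155.4] 22.0 [280.85 290.85]
gold [499.7 301.2] [501.1 301.2] 15.5 [285.36842105 352.26315789]
red@68 [481.8  49.9] 12.0 [333.11111111 268.5       ]
red@68 [574.2 178.2] 4.0 [275.375 299.25 ]
strip [584.5 211. ] [180.4  29.2] 77.85
corner [267 273] [627.1 104.2]
corner [322 296] [482.  131.3]
corner [274 384] [499.2 365.8]
corner [210 349] [652.4 333.6]
corner [212 332] [668.7 295. ]
```

Request:
step_arm --targets '[[[0.46,0.71,-0.2,0,0,0.94,1],[0.46,0.71,-0.2,0,0,0.94,1],[0.46,0.71,-0.2,0,0,0.94,1],[0.46,0.71,-0.2,0,0,0.94,1],[0.46,0.71,-0.2,0,0,0.94,1]]]'

```text
t: 0.82
ee_pos: [351.9, -399.9, 354.4]
orientation: [2.941, 1.104, 0.0]
ft_force: [0.9, -0.3, 0.1]
width: 87.7
grasp_force: 0.0
```

Request:
step_arm --targets '[[[0.46,0.71,-0.2,0,0,0.94,1],[0.46,0.71,-0.2,0,0,0.94,1],[0.46,0.71,-0.2,0,0,0.94,1],[0.46,0.71,-0.2,0,0,0.94,1],[0.46,0.71,-0.2,0,0,0.94,1]]]'

```text
t: 1.45
ee_pos: [467.0, -222.4, 304.4]
orientation: [2.721, 1.569, 0.0]
ft_force: [-0.4, 0.1, -0.0]
width: 88.2
grasp_force: 0.0
```

Request:
step_arm --targets '[[[0.46,0.71,0,0,0,0.94,1],[0.46,0.71,0,0,0,0.94,1],[0,0,0,0,0,0,1],[0,0,0,0,0,0,1],[0,0,0,0,0,0,1]]]'

```text
t: 2.08
ee_pos: [511.8, -153.4, 304.6]
orientation: [-2.616, -1.739, 0.001]
ft_force: [0.5, -1.2, -0.3]
width: 87.9
grasp_force: 0.0
```

```bash
cat >> h.py <<'E'
from scipy.spatial.transform import Rotation as Ro
def st(tgt=None,yaw=None):
    o=readout.get_obs();R=Ro.from_rotvec(o["orientation"]).as_matrix();p=np.array(o["ee_pos"])
    y=np.degrees(np.arctan2(R[1,1],R[0,1]));g=p+163*R[:,2]
    print("t",round(o["t"],2),"tcp",np.round(p,1),"grasp",np.round(g,1),"yaw",round(y,2),"tool z",np.round(R[:,2],4),"f",np.round(o["ft_force"],1),"w",round(o["width"],1),round(o["grasp_force"],1),"q",np.round(o["qpos"],2))
    if tgt is not None: print("shift/50",np.round((np.array(tgt)-g)/50,3),"turn/4",round(((yaw-y+90)%180-90)/4,2))
    return o
E
python3 -c "
from h import *
st([512.3,-153.6,34],-23)"
```

```text
t 2.08 tcp [ 511.8 -153.4  304.6] grasp [ 511.7 -153.4  141.6] yaw -22.75 tool z [-4.e-04 -0.e+00 -1.e+00] f [ 0.5 -1.2 -0.3] w 87.9 0.0 q [-0.31  0.43  1.9  -0.    0.81  0.08]
shift/50 [ 0.012 -0.004 -2.152] turn/4 -0.06
```

Request:
step_arm --targets '[[[0.01,0,-0.5,0,0,-0.06,1],[0,0,-0.5,0,0,0,1],[0,0,-0.5,0,0,0,1],[0,0,-0.4,0,0,0,1],[0,0,-0.25,0,0,0,1]]]'

```text
t: 2.7
ee_pos: [512.3, -153.4, 196.3]
orientation: [-2.619, -1.734, 0.001]
ft_force: [-0.3, -0.5, -0.1]
width: 87.8
grasp_force: 0.0
```

Request:
step_arm --targets '[[[0,0,0,0,0,0,1],[0,0,0,0,0,0,0],[0,0,0,0,0,0,0],[0,0,0,0,0,0,0],[0,0,0,0,0,0,0]]]'

```text
t: 3.32
ee_pos: [513.0, -152.5, 197.5]
orientation: [2.618, 1.736, 0.001]
ft_force: [0.4, 0.5, -0.1]
width: 51.3
grasp_force: 0.0
```

Request:
step_arm --targets '[[[0,0,0,0,0,0,0],[0,0,0,0,0,0,0],[0,0,0,0,0,0,0],[0,0,0,0,0,0,0],[0,0,0,0,0,0,0]]]'

```text
t: 3.95
ee_pos: [512.8, -152.6, 197.1]
orientation: [-2.618, -1.736, 0.0]
ft_force: [0.7, -0.4, 0.2]
width: 11.8
grasp_force: 30.0
```

```bash
python3 -c "
from h import *
st([512.3,-153.6,34],-23)"
```

```text
t 3.95 tcp [ 512.8 -152.6  197.1] grasp [ 512.8 -152.6   34.1] yaw -22.91 tool z [-1.e-04  1.e-04 -1.e+00] f [ 0.7 -0.4  0.2] w 11.8 30.0 q [-0.31  0.62  1.93  0.    0.59  0.09]
shift/50 [-0.01  -0.021 -0.003] turn/4 -0.02
```

Request:
step_arm --targets '[[[0,0,0.2,0,0,0,0],[0,0,0.5,0,0,0,0],[0,0,0.6,0,0,0,0],[0,0,0.6,0,0,0,0],[0,0,0.5,0,0,0,0]]]'

```text
t: 4.58
ee_pos: [512.6, -152.5, 318.6]
orientation: [2.618, 1.736, 0.0]
ft_force: [-0.3, 0.2, -3.5]
width: 11.7
grasp_force: 30.0
```

Request:
step_arm --targets '[[[0.08,0.5,0,0,0,0.18,0],[0.08,0.5,0,0,0,0.18,0],[0.08,0.5,0,0,0,0.18,0],[0.08,0.5,0,0,0,0.18,0],[0.08,0.5,0,0,0,0.18,0]]]'

```text
t: 5.2
ee_pos: [532.6, -26.7, 317.4]
orientation: [-2.562, -1.818, 0.001]
ft_force: [0.5, -0.2, -3.9]
width: 12.1
grasp_force: 30.0
```

Request:
step_arm --targets '[[[0.08,0.5,0,0,0,0.18,0],[0.08,0.5,0,0,0,0.18,0],[0.08,0.5,0,0,0,0.18,0],[0.08,0.5,0,0,0,0.18,0],[0.08,0.5,0,0,0,0.18,0]]]'

```text
t: 5.82
ee_pos: [552.5, 98.2, 317.4]
orientation: [-2.503, -1.898, 0.001]
ft_force: [-0.2, 0.2, -4.1]
width: 11.6
grasp_force: 30.0
```

Request:
step_arm --targets '[[[0.08,0.5,0,0,0,0.18,0],[0.08,0.5,0,0,0,0.18,0],[0.08,0.5,0,0,0,0.18,0],[0.08,0.5,0,0,0,0.18,0],[0.08,0.38,0,0,0,0.18,0]]]'

```text
t: 6.45
ee_pos: [572.6, 217.4, 317.3]
orientation: [-2.442, -1.976, 0.001]
ft_force: [-0.2, 0.4, -4.4]
width: 11.5
grasp_force: 30.0
```

Request:
step_arm --targets '[[[0,0,0,0,0,0,0],[0,0,0,0,0,0,0],[0,0,0,0,0,0,0],[0,0,0,0,0,0,0],[0,0,0,0,0,0,0]]]'

```text
t: 7.08
ee_pos: [572.9, 216.1, 317.2]
orientation: [2.444, 1.974, -0.0]
ft_force: [-0.4, -0.1, -3.0]
width: 11.5
grasp_force: 30.0
```

Run:
```python
from h import *
st([572.1,216.5,92],-12.2)
for n in("top","side"):cv2.imwrite(f"pics/{n}1.png",get_image(n)["pixels"][:,:,::-1])
t=cv2.imread("pics/top1.png");s=cv2.imread("pics/side1.png")
f=lambda a,x,y:cv2.resize(a[y:y+200,x:x+200],(400,400),interpolation=cv2.INTER_CUBIC)
cv2.imwrite("pics/z1.png",np.hstack([f(t,140,120),f(s,180,200)]))
```

```text
t 7.08 tcp [572.9 216.1 317.2] grasp [572.9 216.1 154.2] yaw -12.13 tool z [-0. -0. -1.] f [-0.4 -0.1 -3. ] w 11.5 30.0 q [ 0.34  0.51  1.72 -0.    0.91  0.55]
shift/50 [-0.016  0.009 -1.245] turn/4 -0.02
```

View pics/z1.png

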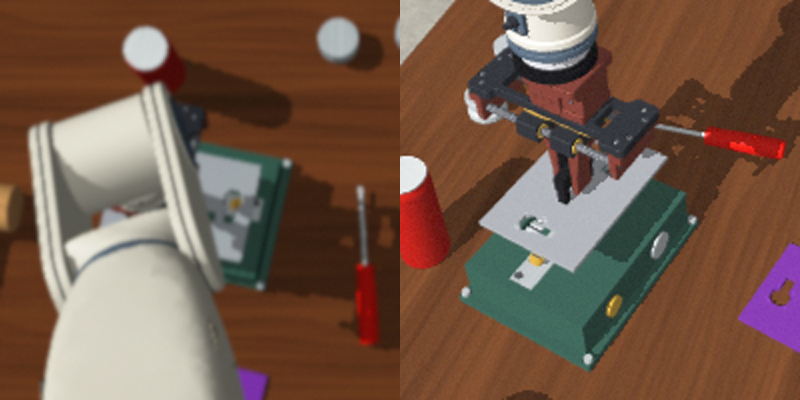

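The cover hangs level above the case, with its left keyhole roughly over the left screw: keyhole near (246,311) and screw near (248,329) in the side view. I'll check its pose in the hand from the side-view corners.

Run:
```python
from h import *
o=st();d=get_image("side");h=hsv(d)
m=cv2.inRange(h,(0,0,125),(180,50,255))
c=blobs(m,210,265,322,345,300)[0]
p=cv2.approxPolyDP(cv2.convexHull(c),3,True).reshape(-1,2)
for q in p: print(q,np.round(cast(d,q,125)[:2],1))
a=np.radians(-12.2);X=np.array([np.cos(a),np.sin(a)]);Y=np.array([-np.sin(a),np.cos(a)]);C=np.array([572.9,216.1])
for i,j in((-58,85),(-58,-85),(58,85)):print("expect",i,j,np.round(C+i*X+j*Y,1))
# dark/non-grey hole in plate: left keyhole
k=np.zeros_like(m);cv2.fillPoly(k,[cv2.convexHull(c)],255);k=cv2.erode(k,np.ones((5,5)))
b=blobs(k&~m,230,295,262,325,10)
for q in b: w=world(d,q,125);print("hole",cv2.contourArea(q),q.mean((0,1)),np.round((w.min(0)+w.max(0))/2,1),"cover xy min/max",np.round([((w-C)@X).min(),((w-C)@X).max(),((w-C)@Y).min(),((w-C)@Y).max()],1))
```

```text
t 7.17 tcp [572.9 216.3 317.2] grasp [572.9 216.3 154.2] yaw -12.11 tool z [ 1.e-04  0.e+00 -1.e+00] f [ 0.5 -0.5 -4.1] w 11.9 30.0 q [ 0.34  0.51  1.72 -0.    0.91  0.55]
[312 278] [499.8 142.9]
[266 335] [534.  308.4]
[245 344] [563.2 339.3]
[235 339] [586.  334.9]
[220 310] [645.6 281.2]
[253 275] [623.  173.6]
expect -58 85 [534.2 311.4]
expect -58 -85 [498.2 145.3]
expect 58 85 [647.6 286.9]
hole 32.0 [234.32142857 322.21428571] [604.  299.7] cover xy min/max [-0.4 27.3 84.5 96.1]
hole 18.5 [243.         310.68421053] [600.9 269. ] cover xy min/max [12.2 22.4 48.8 65.9]
hole 12.0 [259.9375 297.625 ] [583.4 227.6] cover xy min/max [ 0.3 15.1  6.  20. ]
```

Request:
step_arm --targets '[[[-0.01,0.04,-0.2,0,0,0,0],[0,0,-0.25,0,0,0,0],[0,0,-0.2,0,0,0,0],[0,0,-0.15,0,0,0,0],[0,0,0,0,0,0,0]]]'

```text
t: 7.85
ee_pos: [572.1, 218.4, 276.2]
orientation: [-2.443, -1.975, 0.002]
ft_force: [1.1, -0.1, -3.9]
width: 11.8
grasp_force: 30.0
```

Run:
```python
from h import *
st()
D={n:get_image(n) for n in("top","side")}
f=lambda a,x,y:cv2.resize(a[y:y+60,x:x+80,::-1],(400,300),interpolation=cv2.INTER_CUBIC)
t,s=D["top"]["pixels"],D["side"]["pixels"]
cv2.imwrite("pics/z2.png",np.vstack([np.hstack([f(t,215,190),f(s,210,300)]),np.hstack([f(s,250,265),f(t,175,185)])]))
```

```text
t 7.85 tcp [572.1 218.4 276.2] grasp [571.9 218.3 113.2] yaw -12.1 tool z [-1.5e-03 -5.0e-04 -1.0e+00] f [ 1.1 -0.1 -3.9] w 11.8 30.0 q [0.35 0.57 1.73 0.   0.84 0.56]
```

View pics/z2.png

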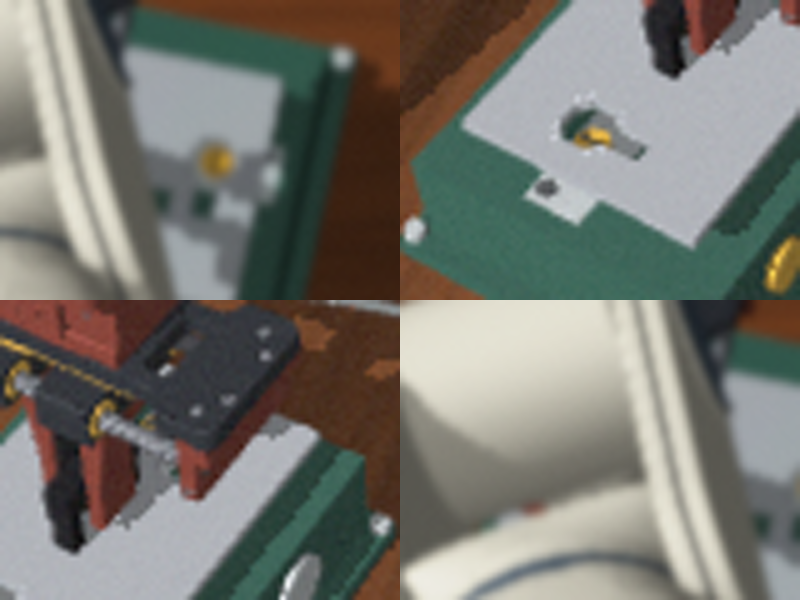

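In the top view the right screw sits centred in its wide end: gold at about (258,222). In the side view the left screw shows in the keyhole at about (249,328). I'll quantify both by ray casting.

Run:
```python
from h import *
D={n:get_image(n) for n in("top","side")}
G=np.array([571.9,218.3]);zt=113.2-34.1+5
a=np.radians(-12.15);X=np.array([np.cos(a),np.sin(a)]);Y=np.array([-np.sin(a),np.cos(a)])
fr=lambda w:np.round([(w[:2]-G)@X,(w[:2]-G)@Y],1)
for n,uv,e in(("side",(223,325),(58,85)),("side",(269,349),(-58,85)),("top",(271,205),(58,-85))):print(n,fr(cast(D[n],uv,zt)),"expected",e)
for n,box in(("side",(235,318,262,336)),("top",(245,212,270,232))):
    d=D[n];h=hsv(d);x0,y0,x1,y1=box
    for c in blobs(cv2.inRange(h,(14,110,80),(34,255,255)),*box,1):
        w=world(d,c,72.5);print(n,"gold in grip frame x",np.round([((w-G)@X).min(),((w-G)@X).max()],1),"y",np.round([((w-G)@Y).min(),((w-G)@Y).max()],1),np.round(w.mean(0),1))
    big=cv2.resize(d["pixels"][y0-8:y1+8,x0-8:x1+8],None,fx=8,fy=8,interpolation=cv2.INTER_CUBIC)
    cv2.imwrite(f"pics/{n}3.png",big[:,:,::-1])
a1=cv2.imread("pics/side3.png");b1=cv2.imread("pics/top3.png");H=max(a1.shape[0],b1.shape[0])
p=lambda a:cv2.copyMakeBorder(a,0,H-a.shape[0],0,0,cv2.BORDER_CONSTANT)
o=np.hstack([p(a1),p(b1)]);print(o.shape,a1.shape);cv2.imwrite("pics/z3.png",o)
```

```text
side [55.3 82. ] expected (58, 85)
side [-59.9  82.1] expected (-58, 85)
top [ 60.1 -85.3] expected (58, -85)
side gold in grip frame x [ 7.5 19.8] y [49.9 59.2] [597.4 268.5]
top gold in grip frame x [ 8.6 19.3] y [-69.1 -56. ] [572.9 155.1]
(288, 672, 3) (272, 344, 3)
```

View pics/z3.png

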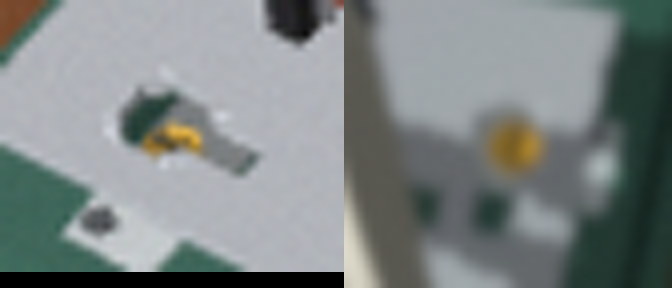

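Request:
step_arm --targets '[[[-0.014,-0.018,0,0,0,0,0],[0,0,-0.04,0,0,0,0],[0,0,-0.04,0,0,0,0],[0,0,-0.02,0,0,0,0],[0,0,-0.02,0,0,0,0]]]'

```text
t: 8.68
ee_pos: [571.6, 217.5, 271.0]
orientation: [-2.443, -1.975, 0.0]
ft_force: [0.2, -1.1, -4.2]
width: 11.8
grasp_force: 30.0
```

Request:
step_arm --targets '[[[0,0,-0.01,0,0,0,0],[0,0,-0.01,0,0,0,0],[0,0,-0.01,0,0,0,0],[0,0,-0.01,0,0,0,0],[0,0,0,0,0,0,0]]]'

```text
t: 9.3
ee_pos: [571.7, 217.5, 269.1]
orientation: [-2.443, -1.975, 0.0]
ft_force: [1.0, -0.3, -3.6]
width: 11.8
grasp_force: 30.0
```

```bash
python3 -c "
from h import *
print(st()['moment'])"
```

```text
t 9.3 tcp [571.7 217.5 269.1] grasp [571.6 217.5 106.1] yaw -12.1 tool z [-0. -0. -1.] f [ 1.  -0.3 -3.6] w 11.8 30.0 q [ 0.34  0.58  1.74 -0.    0.82  0.56]
[-0.06253079 -0.04549317 -0.02275828]
```

Request:
step_arm --targets '[[[0,0,-0.01,0,0,0,0],[0,0,-0.01,0,0,0,0],[0,0,-0.01,0,0,0,0],[0,0,0,0,0,0,0],[0,0,0,0,0,0,0]]]'

```text
t: 9.93
ee_pos: [571.7, 217.5, 267.7]
orientation: [-2.443, -1.975, 0.0]
ft_force: [-0.1, 0.3, -4.2]
width: 11.8
grasp_force: 30.0
```

```bash
python3 -c "
from h import *
print(st()['moment'])"
```

```text
t 9.93 tcp [571.7 217.5 267.7] grasp [571.6 217.5 104.7] yaw -12.1 tool z [-0. -0. -1.] f [-0.1  0.3 -4.2] w 11.8 30.0 q [ 0.34  0.58  1.74 -0.    0.82  0.56]
[-0.00206379 -0.06388041 -0.02658685]
```

Underside is near 70.6 mm with no contact, so both heads have entered the holes. I'll keep lowering; the pin comes at 68 and the top at 60.

Request:
step_arm --targets '[[[0,0,-0.02,0,0,0,0],[0,0,-0.02,0,0,0,0],[0,0,-0.02,0,0,0,0],[0,0,-0.02,0,0,0,0],[0,0,0,0,0,0,0]]]'

```text
t: 10.55
ee_pos: [571.7, 217.6, 263.6]
orientation: [-2.443, -1.975, 0.0]
ft_force: [-0.7, 0.5, -2.7]
width: 12.0
grasp_force: 30.0
```

Request:
step_arm --targets '[[[0,0,-0.02,0,0,0,0],[0,0,-0.02,0,0,0,0],[0,0,-0.02,0,0,0,0],[0,0,-0.01,0,0,0,0],[0,0,0,0,0,0,0]]]'

```text
t: 11.18
ee_pos: [571.7, 217.5, 260.2]
orientation: [-2.443, -1.975, -0.0]
ft_force: [-0.2, 0.3, -2.7]
width: 11.8
grasp_force: 30.0
```

```bash
python3 -c "
from h import *
print(st()['moment'])"
```

```text
t 11.18 tcp [571.7 217.5 260.2] grasp [571.7 217.5  97.2] yaw -12.11 tool z [-0.e+00  1.e-04 -1.e+00] f [-0.2  0.3 -2.7] w 11.8 30.0 q [0.34 0.59 1.74 0.   0.81 0.56]
[-0.0653116  -0.01521724 -0.0204791 ]
```

Request:
step_arm --targets '[[[0,0,-0.02,0,0,0,0],[0,0,-0.01,0,0,0,0],[0,0,-0.01,0,0,0,0],[0,0,-0.01,0,0,0,0],[0,0,0,0,0,0,0]]]'

```text
t: 11.8
ee_pos: [571.7, 217.5, 257.6]
orientation: [-2.443, -1.975, 0.0]
ft_force: [-0.5, 0.2, -1.6]
width: 11.8
grasp_force: 30.0
```

Request:
step_arm --targets '[[[0,0,-0.005,0,0,0,0],[0,0,-0.005,0,0,0,0],[0,0,0,0,0,0,0],[0,0,0,0,0,0,0],[0,0,0,0,0,0,0]]]'

```text
t: 12.42
ee_pos: [571.7, 217.5, 257.2]
orientation: [2.443, 1.975, 0.0]
ft_force: [-0.6, 0.1, -1.9]
width: 11.6
grasp_force: 30.0
```

```bash
python3 -c "
from h import *
print(st()['moment'])"
```

```text
t 12.43 tcp [571.7 217.5 257.2] grasp [571.7 217.5  94.2] yaw -12.1 tool z [ 1.e-04  0.e+00 -1.e+00] f [-0.6  0.1 -1.9] w 11.6 30.0 q [0.34 0.6  1.74 0.   0.8  0.56]
[ 0.04761184  0.02334926 -0.0171565 ]
```

Request:
step_arm --targets '[[[0.02,-0.004,0,0,0,0,0],[0.02,-0.004,0,0,0,0,0],[0.02,-0.005,0,0,0,0,0],[0.02,-0.004,0,0,0,0,0],[0.02,-0.005,0,0,0,0,0]]]'

```text
t: 13.05
ee_pos: [576.7, 216.4, 257.2]
orientation: [-2.443, -1.975, 0.0]
ft_force: [-1.5, 1.1, -1.0]
width: 11.8
grasp_force: 30.0
```

```bash
python3 -c "
from h import *
print(st()['moment'])"
```

```text
t 13.05 tcp [576.7 216.4 257.2] grasp [576.7 216.4  94.2] yaw -12.1 tool z [-1.e-04  0.e+00 -1.e+00] f [-1.5  1.1 -1. ] w 11.8 30.0 q [0.34 0.6  1.73 0.   0.81 0.55]
[ 0.01147446  0.21786706 -0.04410899]
```

Request:
step_arm --targets '[[[0.02,-0.004,0,0,0,0,0],[0.02,-0.004,0,0,0,0,0],[0.02,-0.005,0,0,0,0,0],[0.02,-0.004,0,0,0,0,0],[0.02,-0.005,0,0,0,0,0]]]'

```text
t: 13.68
ee_pos: [581.7, 215.3, 257.1]
orientation: [2.443, 1.975, -0.0]
ft_force: [-1.1, 0.8, -0.2]
width: 11.5
grasp_force: 30.0
```

```bash
python3 -c "
from h import *
print(st()['moment'])"
```

```text
t 13.68 tcp [581.7 215.3 257.1] grasp [581.7 215.3  94.1] yaw -12.1 tool z [-0. -0. -1.] f [-1.1  0.8 -0.2] w 11.5 30.0 q [ 0.34  0.61  1.72 -0.    0.81  0.55]
[-0.0025423   0.21324435 -0.05236662]
```

Request:
step_arm --targets '[[[0.02,-0.004,0,0,0,0,0],[0.02,-0.004,0,0,0,0,0],[0.02,-0.005,0,0,0,0,0],[0.02,-0.004,0,0,0,0,0],[0.02,-0.005,0,0,0,0,0]]]'

```text
t: 14.3
ee_pos: [586.7, 214.2, 257.2]
orientation: [2.443, 1.975, -0.0]
ft_force: [-0.5, 0.3, -1.9]
width: 11.7
grasp_force: 30.0
```

Request:
step_arm --targets '[[[0.02,-0.004,0,0,0,0,0],[0.02,-0.004,0,0,0,0,0],[0.02,-0.005,0,0,0,0,0],[0,0,0,0,0,0,0],[0,0,0,0,0,0,0]]]'

```text
t: 14.92
ee_pos: [589.8, 213.6, 257.2]
orientation: [2.443, 1.975, 0.001]
ft_force: [-0.2, 0.2, -2.0]
width: 11.8
grasp_force: 30.0
```

```bash
python3 -c "
from h import *
print(st()['moment'])"
```

```text
t 14.93 tcp [589.8 213.6 257.2] grasp [589.9 213.6  94.2] yaw -12.1 tool z [ 4.e-04  0.e+00 -1.e+00] f [-0.2  0.2 -2. ] w 11.8 30.0 q [ 0.33  0.62  1.71 -0.    0.82  0.54]
[-0.05729606  0.05810679  0.01543293]
```

Request:
step_arm --targets '[[[0.02,-0.004,0,0,0,0,0],[0.02,-0.005,0,0,0,0,0],[0.01,-0.002,0,0,0,0,0],[0,0,0,0,0,0,0],[0,0,0,0,0,0,0]]]'

```text
t: 15.55
ee_pos: [592.2, 213.0, 257.2]
orientation: [2.443, 1.975, 0.0]
ft_force: [-1.6, -0.2, -1.9]
width: 11.8
grasp_force: 30.0
```

Request:
step_arm --targets '[[[0.01,-0.002,0,0,0,0,0],[0.01,-0.002,0,0,0,0,0],[0,0,0,0,0,0,0],[0,0,0,0,0,0,0],[0,0,0,0,0,0,0]]]'

```text
t: 16.18
ee_pos: [593.2, 212.8, 257.2]
orientation: [2.443, 1.975, 0.0]
ft_force: [-1.3, 0.8, -1.8]
width: 11.6
grasp_force: 30.0
```

```bash
python3 -c "
from h import *
print(st()['moment'])"
```

```text
t 16.18 tcp [593.2 212.8 257.2] grasp [593.2 212.8  94.2] yaw -12.1 tool z [ 2.e-04  0.e+00 -1.e+00] f [-1.3  0.8 -1.8] w 11.6 30.0 q [ 0.33  0.62  1.7  -0.    0.82  0.54]
[-0.01158217  0.12241011  0.01069284]
```

Request:
step_arm --targets '[[[0.01,-0.002,0,0,0,0,0],[0.01,-0.002,0,0,0,0,0],[0,0,0,0,0,0,0],[0,0,0,0,0,0,0],[0,0,0,0,0,0,0]]]'

```text
t: 16.8
ee_pos: [594.3, 212.6, 257.2]
orientation: [2.443, 1.975, 0.001]
ft_force: [0.6, 0.2, -3.0]
width: 11.7
grasp_force: 30.0
```

```bash
python3 -c "
from h import *
print(st()['moment'])"
```

```text
t 16.8 tcp [594.3 212.6 257.2] grasp [594.4 212.6  94.2] yaw -12.1 tool z [ 5.e-04  1.e-04 -1.e+00] f [ 0.6  0.2 -3. ] w 11.7 30.0 q [ 0.32  0.62  1.7  -0.    0.82  0.54]
[-0.04472644 -0.14840952  0.06678419]
```

Request:
step_arm --targets '[[[0.01,-0.002,0,0,0,0,0],[0,0,0,0,0,0,0],[0,0,0,0,0,0,0],[0,0,0,0,0,0,0],[0,0,0,0,0,0,0]]]'

```text
t: 17.42
ee_pos: [594.6, 212.6, 257.2]
orientation: [-2.443, -1.975, 0.0]
ft_force: [-0.7, -0.0, -2.0]
width: 12.0
grasp_force: 30.0
```

Request:
step_arm --targets '[[[0.01,-0.002,0,0,0,0,0],[0,0,0,0,0,0,0],[0,0,0,0,0,0,0],[0,0,0,0,0,0,0],[0,0,0,0,0,0,0]]]'

```text
t: 18.05
ee_pos: [595.2, 212.4, 257.2]
orientation: [2.443, 1.975, 0.0]
ft_force: [-1.6, -0.7, -2.6]
width: 11.7
grasp_force: 30.0
```

```bash
python3 -c "
from h import *
print(st()['moment'])"
```

```text
t 18.05 tcp [595.2 212.4 257.2] grasp [595.3 212.4  94.2] yaw -12.1 tool z [ 2.e-04 -0.e+00 -1.e+00] f [-1.6 -0.7 -2.6] w 11.7 30.0 q [ 0.32  0.62  1.69 -0.    0.83  0.54]
[-0.03330991 -0.00639374  0.0095466 ]
```

Request:
step_arm --targets '[[[0.01,-0.002,0,0,0,0,0],[0,0,0,0,0,0,0],[0,0,0,0,0,0,0],[0,0,0,0,0,0,0],[0,0,0,0,0,0,0]]]'

```text
t: 18.68
ee_pos: [595.7, 212.3, 257.2]
orientation: [-2.443, -1.975, 0.0]
ft_force: [-1.0, 1.0, -2.2]
width: 12.0
grasp_force: 30.0
```

Request:
step_arm --targets '[[[0.01,-0.002,0,0,0,0,0],[0,0,0,0,0,0,0],[0,0,0,0,0,0,0],[0,0,0,0,0,0,0],[0,0,0,0,0,0,0]]]'

```text
t: 19.3
ee_pos: [596.2, 212.2, 257.2]
orientation: [2.443, 1.975, 0.0]
ft_force: [-0.3, 0.9, -3.7]
width: 11.7
grasp_force: 30.0
```

```bash
python3 -c "
from h import *
print(st()['moment'])"
```

```text
t 19.3 tcp [596.2 212.2 257.2] grasp [596.2 212.2  94.2] yaw -12.1 tool z [ 2.e-04  0.e+00 -1.e+00] f [-0.3  0.9 -3.7] w 11.7 30.0 q [ 0.32  0.62  1.69 -0.    0.83  0.53]
[-0.01627527  0.0523251  -0.02835209]
```

Request:
step_arm --targets '[[[0.01,-0.002,0,0,0,0,0],[0,0,0,0,0,0,0],[0,0,0,0,0,0,0],[0,0,0,0,0,0,0],[0,0,0,0,0,0,0]]]'

```text
t: 19.92
ee_pos: [596.5, 212.2, 257.2]
orientation: [-2.443, -1.975, 0.001]
ft_force: [-3.2, 2.0, -0.8]
width: 11.9
grasp_force: 30.0
```

Run:
```python
from h import *
F=[]
st()
for i in range(6):
    d=get_image("side");F.append(readout.get_obs()["ft_force"])
print("mean f",np.mean(F,0).round(2))
t=get_image("top")["pixels"];s=d["pixels"]
f=lambda a,x,y:cv2.resize(a[y:y+60,x:x+60,::-1],(400,400),interpolation=cv2.INTER_CUBIC)
cv2.imwrite("pics/z4.png",np.hstack([f(t,222,190),f(s,220,290)]))
```

```text
t 19.93 tcp [596.5 212.2 257.2] grasp [596.4 212.1  94.2] yaw -12.1 tool z [-4.e-04 -0.e+00 -1.e+00] f [-3.2  2.  -0.8] w 11.9 30.0 q [0.32 0.62 1.69 0.   0.83 0.53]
mean f [-3.53  1.11 -0.13]
```

View pics/z4.png

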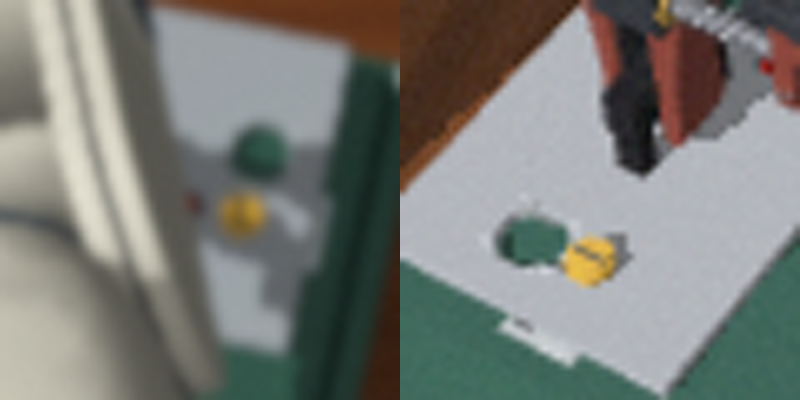

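Both screw heads are at the slot ends: the left head is at (248,329) in the side view, clear of its wide end. The red pin shows through its hole at (275,300) in the side view and (251,220) in the top view. The end-stop force is a gentle 3.5 N, so I'll release and lift.

Request:
step_arm --targets '[[[0,0,0,0,0,0,0.3],[0,0,0,0,0,0,0.6],[0,0,0,0,0,0,0.6],[0,0,0,0,0,0,0.6],[0,0,0,0,0,0,0.6]]]'

```text
t: 20.9
ee_pos: [596.7, 212.1, 257.2]
orientation: [2.443, 1.975, 0.0]
ft_force: [-0.3, -1.4, -0.4]
width: 52.4
grasp_force: 0.0
```

Request:
step_arm --targets '[[[0,0,0.1,0,0,0,0.6],[0,0,0.3,0,0,0,0.6],[0,0,0.6,0,0,0,0.6],[0,0,0.8,0,0,0,0.6],[0,0,0.8,0,0,0,0.6]]]'

```text
t: 21.52
ee_pos: [596.6, 212.1, 389.5]
orientation: [2.443, 1.975, 0.001]
ft_force: [0.4, 0.3, 0.6]
width: 52.6
grasp_force: 0.0
```

Request:
step_arm --targets '[[[-0.6,-0.6,0.4,0,0,0,0.6],[-0.8,-0.8,0,0,0,0,0.6],[-0.8,-0.8,0,0,0,0,0.6],[-0.6,-0.6,0,0,0,0,0.6],[0,0,0,0,0,0,0.6]]]'

```text
t: 22.15
ee_pos: [454.8, 70.8, 408.2]
orientation: [2.445, 1.972, 0.001]
ft_force: [0.1, 0.9, -0.6]
width: 52.8
grasp_force: 0.0
```

Run:
```python
from h import *
st()
t=get_image("top")["pixels"];s=get_image("side")["pixels"]
f=lambda a,x,y:cv2.resize(a[y:y+120,x:x+120,::-1],(400,400),interpolation=cv2.INTER_CUBIC)
cv2.imwrite("pics/z5.png",np.hstack([f(t,180,160),f(s,210,265)]))
```

```text
t 22.15 tcp [454.8  70.8 408.2] grasp [454.9  70.8 245.2] yaw -12.22 tool z [ 5.e-04 -0.e+00 -1.e+00] f [ 0.1  0.9 -0.6] w 52.8 0.0 q [ 0.13  0.17  1.98 -0.    0.99  0.34]
```

View pics/z5.png

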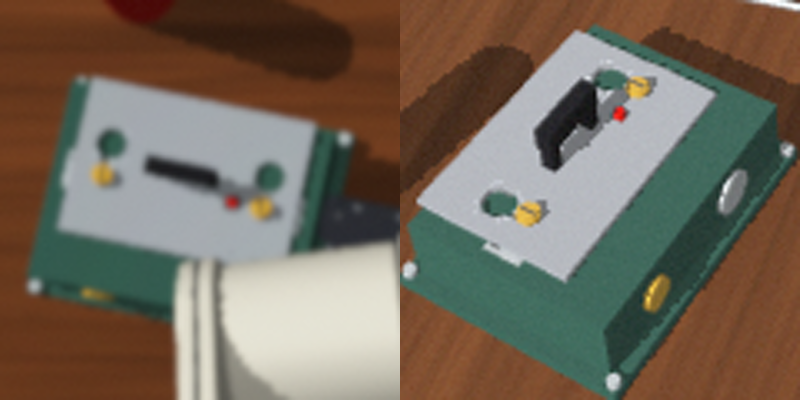

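Both heads are in the slots, the plate is flat, and the red pin stands up through its hole. The arm is clear.

```bash
python3 -c "
from workcell import ctrl
print(ctrl.close_job())"
```

```text
the job is handed in; nothing more can be done
None
```

The cover is refitted, slid fully home and locked by the red catch, then released with the arm clear; the job was handed in at about 22 s, and no pass/fail verdict was returned.

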